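Snap the lid onto the empty glass jar

TASK

Shut the empty glass jar with its blue snap lid: set the lid on the mouth so that it sits level and loose all round and let go of it, then press down on its knob until it clicks fully home, without ramming the glass. Keep pressing after the click and finish while still pushing the lid firmly down, with the jar and everything else still standing where they were.

Things in the scene. Friction and masses are not known exactly. Their poses are not given: they have to be found in the camera images.
- jar: The empty clear-glass jar, open at the top: body 84 mm across, shoulder from 88 to 104 mm up, neck 57 mm across, round-edged rim 120 mm up. 0.45 kg, standing loose on the counter. Origin: centre of its underside; z is up through the mouth. Round, so its yaw does not matter.
- jar_rim (a point): Centre of the jar's mouth, level with the top of the rim (120 mm above the jar's origin). The rim is a rounded ring, 53 mm inside and 63 mm outside.
- lid: The blue plastic snap lid, about 0.09 kg, lying right way up: cap 77 mm across, 24 mm high in all below the knob, with a round knob in the middle of its top. Origin: centre of the underside of the plug that goes into the mouth; z is up through the knob. The plug is 36 mm across at its foot, widens to 50 mm within 10 mm, and is 20 mm deep under the cap.
- lid_seat (a point): Centre of the underside of the lid's cap, 20 mm above the lid's origin. It lies on jar_rim when the lid is home. Set on loosely, the lid rests on four sprung tongues in its skirt, level, with this point about 8 mm above jar_rim. From there it takes some 6 to 15 N to push the tongues over the rim; the force then drops and the cap lands hard on the glass.
- lid_knob (a point): Centre of the flat top of the lid's knob, 46 mm above the lid's origin. The knob is an upright cylinder 26 mm across and 22 mm tall, standing on the flat cap; it can be gripped from above from any side and pressed on its top.
- counter: The black granite worktop under everything, fixed, its surface at height 0. Carrying the shut jar alone it feels about 5 N.
- tumbler: Steel drinking tumbler, 74 mm across the mouth, 85 mm high. Origin: centre of its underside. Leave alone; it may stand between jar and lid or beside them.
- pot_lid: Steel pot lid lying on the counter, 140 mm across, with a black knob, 37 mm high in all. Origin: centre of its underside. It does not belong to the jar: leave alone.
- mortar: Grey stone mortar 120 mm across and 85 mm high, its pestle standing in it to about 125 mm. Origin: centre of its underside. Leave alone.
- spice_box: Round steel spice box with a flat lid, 180 mm across, 74 mm high. Origin: centre of its underside. Leave alone.
- chakla: Round wooden rolling board 210 mm across on three feet, with a rolling pin lying across it, about 70 mm high in all. Origin: centre of its underside. Leave alone.
There are look-alikes about, which are no part of the job. What is meant by the lid is not brown or green, and is the larger of those in its own colour.

How it is judged (in metres and radians):
On the way, in this order (a step that is already met when the one before it is completed fails the run):
1. the lid sits loose and level on the jar's mouth, let go of (horizontal distance between lid_seat and jar_rim below 0.004 m and z of lid_seat in the frame of jar_rim between 0.005 and 0.0115 m and angle between the z axis of lid and the z axis of jar, either way round below 0.09 rad and linear speed of lid below 0.02 m/s and contact force between the fingers and lid below 0.05 N), for 0.3 s.
2. the lid has been pressed past the click, down onto the rim (horizontal distance between lid_seat and jar_rim below 0.003 m and z of lid_seat in the frame of jar_rim below 0.0015 m and angle between the z axis of lid and the z axis of jar, either way round below 0.03 rad), for 0.2 s.
At the end, for the whole second after the job is handed in: The lid is clicked home on the jar: cap within 1.5 mm of the rim, centred within 3 mm, square within 0.03 rad; the jar upright on the counter within 30 mm of its start; the robot still pressing on the lid with over 3 N, the jar bearing on the counter with over 8 N (all of step 2 and angle between jar's own z axis and vertical below 0.05 rad and height (world z) of jar below 0.004 m and distance of jar from where it was at the start of the episode below 0.03 m and contact force between any of the fingers, the arm and lid above 3 N and contact force between jar and counter above 8 N); the arm keeps its last pose, push and grip.
It fails at once if the glass is rammed: more than 60 N between jar and counter (contact force between jar and counter above 60 N).
It fails at once if the jar tips (angle between jar's own z axis and vertical above 0.3 rad).
It fails at once if another thing on the counter is shifted by more than 25 mm (distance of any of tumbler, pot_lid, mortar, spice_box, chakla from where it was at the start of the episode above 0.025 m).
It also fails if it takes over 46 s, if anything falls off the work surface, if the arm or the gripper's body presses on something with over 40 N, if the wrist force passes 120 N, or if a joint passes its speed limit or range.

ROBOT

A 6-joint arm with a two-finger parallel gripper is mounted at the origin on the work surface. World frame = base frame: x ahead of the robot, y to its left, z up, the work surface at z = 0. Lengths are in m, angles in degrees, forces in N, time in s.
With the tool pointing down it reaches from about 0.3 to 0.75 m from the base axis. Payload 8.5 kg.
Tool frame: the origin (TCP) lies at the very end of the fingers, on their centre line; the grasp point (between the pads) lies 19 mm behind it (env.grip_point_offset is the distance from the TCP to the grasp point, in m); z points along the fingers, y is the direction in which the jaws open and shut (so a half turn about z gives the same grasp; the last joint's range is limited). The gripper opens to 85 mm and grips with 20 to 120 N. Pads are 22 mm wide; open, the fingers measure 114 mm over their backs; the gripper's body (76 mm by 85 mm) begins 54 mm behind the grasp point. The pads swing forward as they close: fully open they stand 13 mm farther back than shut.
Start: joints at [-79.601, 21.807, 74.336, -0, 83.858, -12.336], TCP at [0.213, -0.507, 0.231] pointing down, gripper open.
Joint ranges: [-178.18, 178.18], [-50.72, 133.34], [12.68, 142.11], [-81.47, 261.47], [9.98, 163.14], [-165.26, 165.26]. Speed limits (degrees/s): [136.94, 136.94, 180, 180, 180, 180].

INTERFACE

Orientations are given as a 3x3 rotation matrix whose columns are the frame's x, y, z axes.
In Python, from rig import env gives the robot as it stands.
- The arm moves only by the tool move_arm, never from a script. Its argument "moves" is a list of rows, each a list of 4 numbers: the shift along the tool's x, y, z in mm, then the turn about the tool's z in rad. In form: [[tx, ty, tz, spin], ...]. A call has 1 to 20 rows; each row is the pose to reach, as a shift and turn from the pose commanded when the call began, along the tool's axes at that moment; what a row does not reach only later rows make up. A row lasts 1/10 s, in which the tool goes at most 50 mm and 8.59 degrees, less where a joint would pass 70% of its speed; a pose out of reach is approached as far as the arm can. A call with a gripper value outside its range is refused whole. "grip" is the closure, from 0 (fully open) to 1 (shut), set as the call begins (left out, the last holds). The fingers move at their own pace and stop on an object; "grip_force" is the grip in N (left out, the last holds). Time passes only in rows, so rows that repeat a pose let the fingers close. It gives the time, the measured TCP pose, the force and the opening at its end, in the units of the state.
- env.observe(): the state, without advancing time (a new reading comes with each control period).
- env.get_image(name): name is "side" or "top"; returns the picture (384x512x3 uint8, red, green, blue); there is no depth.
- env.get_calibration(name): a dict with "fovy" (degrees; the focal length in pixels is half the picture's height over the tangent of half this angle, whatever the lens; pixels are square), "cx", "cy" (the principal point, pixels), "extrinsics" (4x4, takes a point from world to camera coordinates). Camera axes: x right, y up, looking along -z (the intrinsics and any distortion apply to the point x, -y, -z); pixel columns grow to the right and rows downward; lengths in m; the calibration is good to about 2 mm. A picture is of the moment at which its call begins. get_calibration takes no time and is no camera call.
- env.close_job(): hands the job in, once; it reports no verdict.
Trained networks look in the newest picture that a camera, given by its name, has taken for a name from the list of things; names that differ only in an ending like _2 or _b are one class to them, and where a whole thing is asked for, a point or a joint stands for the part that bears it (a point fixed in the world has none). Each returns a list of dicts, best first, with "conf" (0 to 1); they miss things now and then, are a little off and sometimes report something else, mostly with a low value. They report only what shows in the picture. A call takes as long as a camera call. They do not tell look-alikes from the thing itself.
- env.silhouettes(camera, name): "region" (384x512 bool, what is visible of it) and "point" ([row, column] in pixels, amid what is visible of it).
- env.tip_of(camera, name): "point" ([row, column] in pixels: a listed point, or the origin of a listed thing).
The state is a dict: "time_s": time; "q": joint angles; "qvel": joint speeds; "joint_efforts": joint torques, N m; "position": TCP position; "tool_rot": TCP orientation; "ft_force": force on the tool from outside, world axes, zero at the start; "wrist_torque": the same for the moment, N m; "grip_width": finger opening in m.
Only numpy, scipy, OpenCV 4.12 (cv2) and the standard library are available. Lean on these libraries where they do the work, as an engineer would, in place of code of your own. Each camera call takes 0.05 s, during which the arm holds its last target.

## Working session

There is one attempt and no reset: what is moved stays moved. The work goes in short steps, Python scripts to look and compute and a tool call to move; the robot and the scene stay as the last step left them, time stands still between calls to the robot, and variables do not carry over. Pictures are saved under pics/ and viewed, and the job is handed in when it is done.

Besides the shell and the picture viewer there is one more tool, called after "Request:" as name(argument=value, ...) on one line, values as JSON. move_arm: Moves the arm, as the interface text tells. Its arguments: {"type":"object","properties":{"moves":{"type":"array"},"grip":{"type":"number"},"grip_force":{"type":"number"}},"required":["moves"]}

```bash
ls; mkdir -p pics; python3 - <<'E'
from rig import env
import cv2
for n in ("side","top"):
    im=env.get_image(n); cv2.imwrite(f"pics/{n}0.png",im[:,:,::-1]); c=env.get_calibration(n); print(n,c)
o=env.observe(); print(o)
E
```

```text
pics
side {'fovy': 46.74435799136094, 'cx': 254.57930764958152, 'cy': 189.29340605159533, 'extrinsics': array([[ 0.99522581, -0.0974525 , -0.00534727, -0.61876344],
       [ 0.07106317,  0.68599365,  0.72412895, -0.06362486],
       [-0.06689998, -0.72105182,  0.68964387, -1.25337049],
       [ 0.        ,  0.        ,  0.        ,  1.        ]])}
top {'fovy': 55.01206039650207, 'cx': 255.61553121453687, 'cy': 188.9891682504828, 'extrinsics': array([[ 0.03071489, -0.99948135, -0.00967575, -0.07375595],
       [ 0.99101366,  0.02919097,  0.13053662, -0.62371026],
       [-0.13018648, -0.01359822,  0.99139627, -1.02373198],
       [ 0.        ,  0.        ,  0.        ,  1.        ]])}
{'time_s': 0.1, 'q': array([-7.95999948e+01,  2.18366992e+01,  7.43803145e+01, -1.70893900e-04,
        8.38597566e+01, -1.23359386e+01]), 'qvel': array([-0.0335878 ,  0.01795361, -0.08449316,  0.01022408,  0.09418637,
       -0.05762742]), 'joint_efforts': array([ 4.80629067e-03, -4.49220443e+01, -2.31656921e+01, -1.33265248e-04,
        3.67221655e-03,  3.18152118e-07]), 'position': array([ 0.21251108, -0.50698527,  0.23077813]), 'tool_rot': array([[ 9.22295725e-01,  3.86484845e-01, -2.44793222e-04],
       [ 3.86484819e-01, -9.22294828e-01,  1.31734480e-03],
       [ 2.83362278e-04, -1.30959034e-03, -9.99999102e-01]]), 'ft_force': array([-0.13615309,  1.17771155, -0.63848693]), 'wrist_torque': array([-0.02182924, -0.02527203,  0.0212868 ]), 'grip_width': 0.0853517983729656}
```

View pics/side0.png

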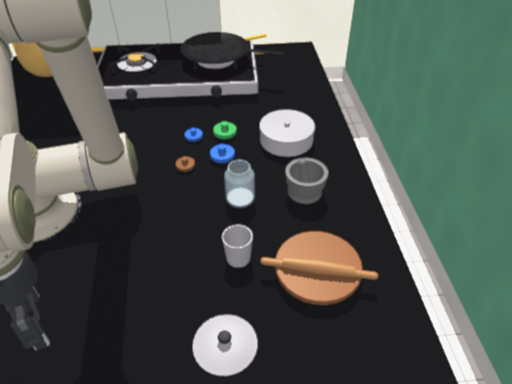

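View pics/top0.png

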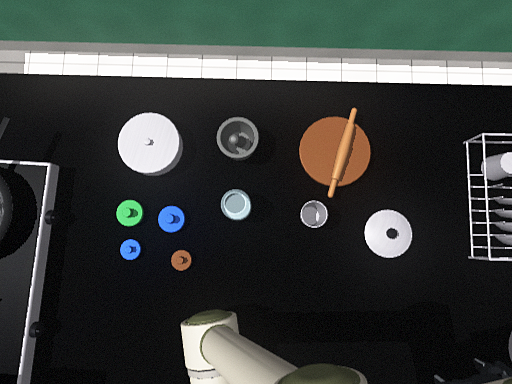

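Lid candidates in the top view are green (129,213), large blue (171,219), small blue (130,249) and brown (181,260). The larger blue one at top (171,219), side (222,153), fits the description. I'll run the detectors, triangulate and crop to confirm.

```bash
cat > h.py <<'E'
import numpy as np, cv2
from rig import env
C={n:env.get_calibration(n) for n in("side","top")}
def K(n):
    c=C[n]; f=192/np.tan(np.radians(c['fovy']/2)); return f,c['cx'],c['cy']
def proj(n,X):
    f,cx,cy=K(n); E=C[n]['extrinsics']; p=E[:3,:3]@np.asarray(X,float)+E[:3,3]
    return np.array([cy-f*p[1]/-p[2], cx+f*p[0]/-p[2]])  # row,col
def ray(n,rc):
    f,cx,cy=K(n); E=C[n]['extrinsics']; d=np.array([(rc[1]-cx)/f,-(rc[0]-cy)/f,-1]); R=E[:3,:3]
    return -R.T@E[:3,3], R.T@d/np.linalg.norm(d)
def onz(n,rc,z):
    o,d=ray(n,rc); return o+d*(z-o[2])/d[2]
def tri(a,b):
    (o1,d1),(o2,d2)=ray("side",a),ray("top",b)
    A=np.c_[d1,-d2]; s=np.linalg.lstsq(A,o2-o1,rcond=None)[0]
    p,q=o1+s[0]*d1,o2+s[1]*d2; return (p+q)/2,np.linalg.norm(p-q)
E
python3 - <<'E'
from h import *
env.get_image("side");env.get_image("top")
zs=dict(lid_knob=.046,lid_seat=.02,jar_rim=.12,jar=0,tumbler=0,mortar=0)
np.set_printoptions(precision=4,suppress=True)
for n,z in zs.items():
  for c in("side","top"):
    for r in env.tip_of(c,n):
        print(n,c,np.round(r['point'],1),round(r['conf'],2),onz(c,r['point'],z))
a=cv2.imread("pics/side0.png")[110:220,160:270];b=cv2.imread("pics/top0.png")[180:290,100:270]
a=cv2.resize(a,None,fx=4,fy=4,interpolation=cv2.INTER_CUBIC);b=cv2.resize(b,None,fx=4,fy=4,interpolation=cv2.INTER_CUBIC)
cv2.imwrite("pics/cs.png",a);cv2.imwrite("pics/ct.png",b)
E
```

```text
lid_knob side [144.4 220.8] 0.82 [0.5343 0.1947 0.046 ]
lid_knob side [121.1 225. ] 0.63 [0.5537 0.3201 0.046 ]
lid_knob side [155.2 182.6] 0.62 [0.4156 0.1533 0.046 ]
lid_knob side [126.  194.3] 0.49 [0.4512 0.3028 0.046 ]
lid_knob side [139.5 285.8] 0.28 [0.7413 0.1985 0.046 ]
lid_knob top [209.8 125.2] 0.89 [0.5539 0.316  0.046 ]
lid_knob top [260.  176.1] 0.81 [0.4175 0.1618 0.046 ]
lid_knob top [249.3 128.6] 0.79 [0.4429 0.2977 0.046 ]
lid_knob top [216.3 168.9] 0.61 [0.5392 0.1896 0.046 ]
lid_seat side [126.4 224. ] 0.82 [0.5493 0.3267 0.02  ]
lid_seat side [153.1 222.2] 0.71 [0.5367 0.1832 0.02  ]
lid_seat side [132.6 192.7] 0.6 [0.4433 0.3024 0.02  ]
lid_seat side [165.9 185.2] 0.57 [0.4209 0.1327 0.02  ]
lid_seat top [213.7 131.4] 0.97 [0.5447 0.3064 0.02  ]
lid_seat top [221.9 170.9] 0.96 [0.5244 0.1892 0.02  ]
lid_seat top [262.8 181.4] 0.89 [0.4083 0.1518 0.02  ]
lid_seat top [246.1 133.4] 0.87 [0.4514 0.2936 0.02  ]
jar_rim side [164.5 241.8] 0.9 [0.5877 0.0039 0.12  ]
jar_rim top [202.  233.2] 0.76 [0.5786 0.0024 0.12  ]
jar side [199.5 241.3] 0.68 [ 0.5821 -0.0106  0.    ]
jar top [205.8 233.9] 0.57 [0.5785 0.0088 0.    ]
tumbler top [217.  311.4] 0.95 [ 0.5522 -0.2222  0.    ]
mortar side [197.9 304.9] 0.7 [ 0.7661 -0.023   0.    ]
mortar top [142.9 239.4] 0.96 [ 0.7712 -0.0006  0.    ]
```

View pics/ct.png

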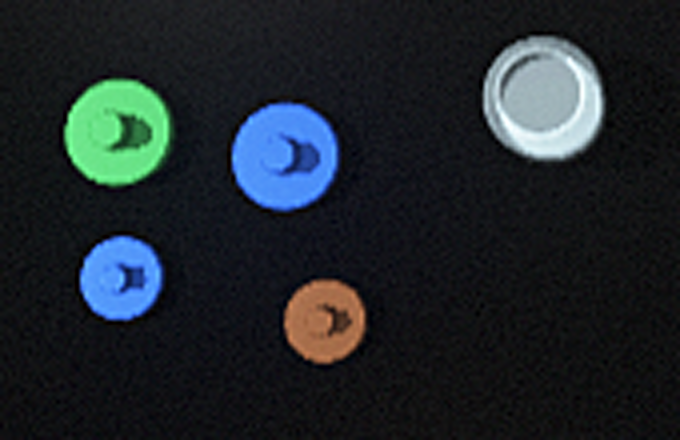

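View pics/cs.png

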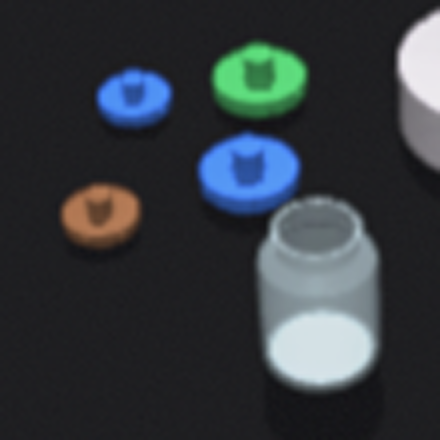

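The crops confirm it: the larger blue lid is at top (171,219), side (222,153). The small blue one is at top (130,249). Next I'll fit the lid and jar precisely.

```bash
cat >> h.py <<'E'
from scipy.optimize import minimize
S=4
def circ(c,r,z,n=48):
    t=np.linspace(0,2*np.pi,n,endpoint=False); return np.c_[c[0]+r*np.cos(t),c[1]+r*np.sin(t),np.full(n,z)]
def hullmask(cam,parts,box):
    r0,r1,c0,c1=box; m=np.zeros(((r1-r0)*S,(c1-c0)*S),np.uint8)
    for pts in parts:
        q=np.array([proj(cam,p) for p in pts]); q=np.c_[(q[:,1]-c0+.5)*S-.5,(q[:,0]-r0+.5)*S-.5]
        h=cv2.convexHull((q*16).astype(np.float32)); cv2.fillConvexPoly(m,np.round(h).astype(np.int32),255,shift=4)
    return cv2.resize(m,(c1-c0,r1-r0),interpolation=cv2.INTER_AREA)/255.
def lidparts(x,y,z): # z=origin height
    c=(x,y); return [np.r_[circ(c,.0385,z+.024),circ(c,.0385,z+LIDB)],np.r_[circ(c,.013,z+.046),circ(c,.013,z+.024)]]
LIDB=.008
def blue(im):
    im=im.astype(float); return im[:,:,2]-im[:,:,0]
def fitlid(cams,ims,xyz,box=22,free=(0,1),fixedz=None):
    boxes={};tgt={}
    for c in cams:
        r,cc=proj(c,[xyz[0],xyz[1],xyz[2]+.02]).astype(int); boxes[c]=(r-box,r+box,cc-box,cc+box)
        b=blue(ims[c])[r-box:r+box,cc-box:cc+box]; tgt[c]=np.clip(b/60.,0,1)
    def cost(v):
        p=np.array(xyz,float); p[list(free)]+=np.array(v)/1000
        return sum(((hullmask(c,lidparts(*p),boxes[c])-tgt[c])**2).sum() for c in cams)
    s=minimize(cost,np.zeros(len(free)),method='Nelder-Mead',options=dict(initial_simplex=np.r_[[np.zeros(len(free))],4*np.eye(len(free))],xatol=.02))
    p=np.array(xyz,float); p[list(free)]+=s.x/1000; return p,s.fun
E
python3 - <<'E'
from h import *
import h
np.set_printoptions(precision=4,suppress=True)
ims={n:cv2.imread(f"pics/{n}0.png")[:,:,::-1] for n in("side","top")}
b=blue(ims['top']);print(np.round(b[217:222,150:190]).astype(int)[::2])
for B in(.0,.004,.008):
    h.LIDB=B
    for cams in(["side"],["top"],["side","top"]):print(B,cams,*fitlid(cams,ims,[.534,.19,0]))
    print(fitlid(["side","top"],ims,[.534,.19,0],free=(0,1,2)))
for c in ims:
    im=ims[c]; r,cc=proj(c,[.58,.003,.06]).astype(int); k=34
    cv2.imwrite(f"pics/jar_{c}.png",cv2.resize(im[r-k:r+k,cc-k:cc+k,::-1],None,fx=8,fy=8,interpolation=cv2.INTER_CUBIC)); print(c,r-k,cc-k)
E
```

```text
[[ 11   7   9  11  12   7   8 -16 170 172 169 164 168 167 167 175 173 169
  170 171 169 177 168 106  60  95 116 116 106 167 175 172 175 168 112  10
    3  13  13  10]
 [ 11   9  11  11   8   8   3 -15 166 169 169 167 169 168 166 172 168 169
  166 171 169 172 173 114  57 104 119 120 116 107 179 176 173 170 101  12
    3  13  15  10]
 [  9  11   8   9  14  12   4 -12 169 174 168 170 169 167 163 173 168 167
  164 165 162 182 132  66  87 116 116 115 108 170 174 171 176 180  85   7
    5  10   5  11]]
0.0 ['side'] [0.5359 0.1947 0.    ] 100.22859765474819
0.0 ['top'] [0.5342 0.1908 0.    ] 39.05442522106882
0.0 ['side', 'top'] [0.5343 0.1915 0.    ] 153.81138119953863
(array([0.5341, 0.19  , 0.0034]), np.float64(142.4413235294118))
0.004 ['side'] [0.5359 0.1921 0.    ] 103.78852845059593
0.004 ['top'] [0.534  0.1906 0.    ] 37.63550941945406
0.004 ['side', 'top'] [0.5344 0.1907 0.    ] 146.1513119953864
(array([0.5342, 0.19  , 0.0019]), np.float64(143.4208775470973))
0.008 ['side'] [0.5361 0.1894 0.    ] 119.16110053825453
0.008 ['top'] [0.5339 0.1902 0.    ] 37.35208765859285
0.008 ['side', 'top'] [0.5343 0.1899 0.    ] 159.80937427912343
(array([ 0.5343,  0.1903, -0.0005]), np.float64(159.34132352941177))
side 147 205
top 169 200
```

```bash
python3 - <<'E'
import cv2,numpy as np
cv2.imwrite("pics/jar_both.png",cv2.resize(np.hstack([cv2.imread("pics/jar_side.png"),cv2.imread("pics/jar_top.png")]),(800,400)))
E
```

```text
(no output)
```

View pics/jar_both.png

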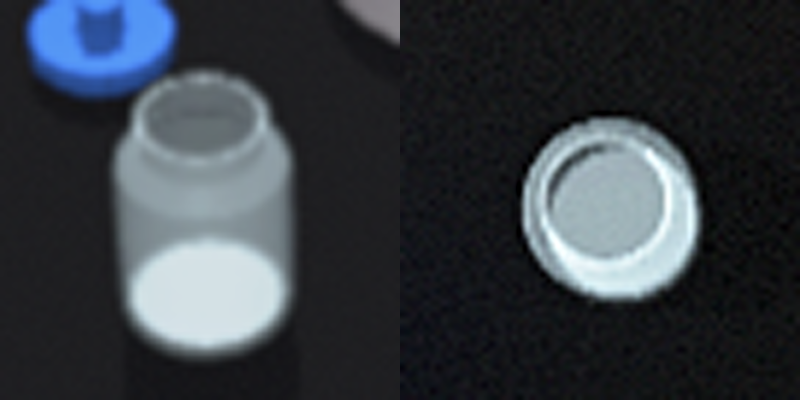

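Side view: the jar's rim ring is centred near (row 167, col 239). Top view: its mouth is near (203, 235). I'll fit the jar by its silhouette model.

```bash
cat >> h.py <<'E'
def jarparts(x,y):
    c=(x,y); return [np.r_[circ(c,.042,.003),circ(c,.040,0),circ(c,.042,.088),circ(c,.0285,.104)],np.r_[circ(c,.0285,.104),circ(c,.0315,.1165),circ(c,.029,.12)]]
def fitjar(cams,ims,xy,box=36):
    boxes={};tgt={}
    for c in cams:
        r,cc=proj(c,[*xy,.06]).astype(int); boxes[c]=(r-box,r+box,cc-box,cc+box)
        im=ims[c][r-box:r+box,cc-box:cc+box].astype(float); g=im.mean(2)
        g[(im[:,:,2]-im[:,:,0])>40]=0
        t=np.clip((g-35)/60,0,1)
        # keep component at centre
        n,l=cv2.connectedComponents((t>.3).astype(np.uint8)); k=l[box,box]; kk=cv2.dilate((l==k).astype(np.uint8),np.ones((3,3))); t=t*kk
        tgt[c]=t
    def cost(v):
        p=np.array(xy)+v/1000
        return sum(((hullmask(c,jarparts(*p),boxes[c])-tgt[c])**2).sum() for c in cams)
    s=minimize(cost,np.zeros(2),method='Nelder-Mead',options=dict(initial_simplex=[[0,0],[4,0],[0,4]],xatol=.02))
    p=np.array(xy)+s.x/1000
    for c in cams:
        m=hullmask(c,jarparts(*p),boxes[c]); o=np.hstack([tgt[c],m,abs(m-tgt[c])]); cv2.imwrite(f"pics/fit_{c}.png",cv2.resize(o*255,None,fx=3.6,fy=3.6,interpolation=cv2.INTER_NEAREST))
    return p,s.fun
E
python3 - <<'E'
from h import *
np.set_printoptions(precision=4,suppress=True)
ims={n:cv2.imread(f"pics/{n}0.png")[:,:,::-1] for n in("side","top")}
for cams in(["side","top"],["side"],["top"]):
    p,f=fitjar(cams,ims,[.58,.003]);print(cams,p,f,*[proj(c,[*p,.12]) for c in cams])
a=[cv2.imread(f"pics/fit_{c}.png") for c in("side","top")]; cv2.imwrite("pics/fits.png",cv2.resize(np.vstack(a),(780,520)))
# rim ring proj overlay
out=[]
for c in ims:
    r,cc=proj(c,[.58,.003,.09]).astype(int);k=26;s=14
    im=cv2.resize(np.ascontiguousarray(ims[c][r-k:r+k,cc-k:cc+k,::-1]),None,fx=s,fy=s,interpolation=cv2.INTER_CUBIC)
    pp,_=fitjar([c],ims,[.58,.003])
    for rad,z,col in((.0315,.1165,(0,0,255)),(.0265,.1165,(0,255,0))):
        q=np.array([proj(c,P) for P in circ(pp,rad,z)]); q=np.c_[(q[:,1]-cc+k+.5)*s,(q[:,0]-r+k+.5)*s]
        cv2.polylines(im,[q.astype(np.int32)],True,col,1)
    out.append(cv2.resize(im,(400,400)))
cv2.imwrite("pics/rims.png",np.hstack(out))
E
```

```text
['side', 'top'] [ 0.5781 -0.0004] 35.57566662394805 [165.7393 238.4133] [202.2016 234.2499]
['side'] [0.5787 0.0005] 12.321326306121577 [165.5129 238.5982]
['top'] [ 0.5776 -0.0005] 18.774107074202227 [202.4039 234.2923][ WARN:0@1.726] global loadsave.cpp:1063 imwrite_ Unsupported depth image for selected encoder is fallbacked to CV_8U.
```

View pics/fits.png

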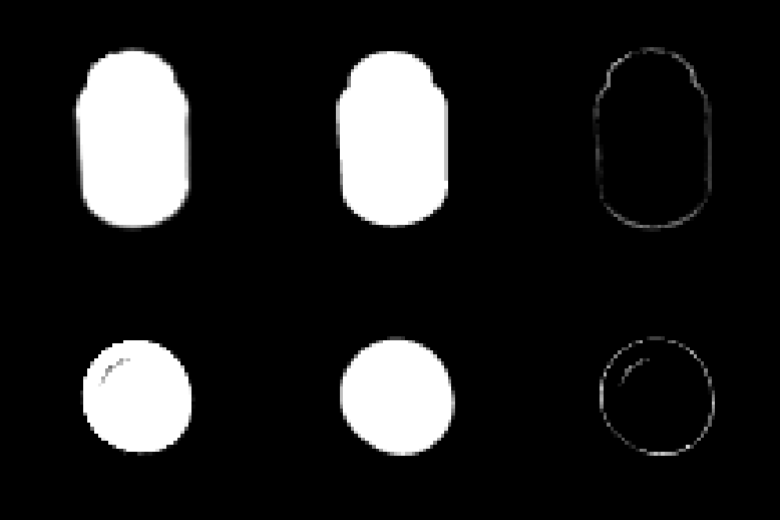

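View pics/rims.png

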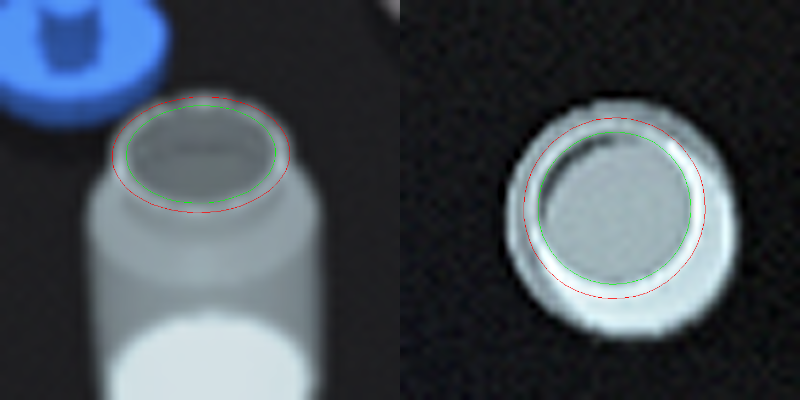

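Rims align well: jar (0.578, 0.000), lid (0.534, 0.190). I'll move over the lid first.

Request:
move_arm(moves=[[566, -518, 0, 0], [566, -518, 0, 0], [566, -518, 0, 0], [566, -518, 0, 0], [566, -518, 0, 0], [566, -518, 0, 0], [566, -518, 0, 0], [566, -518, 0, 0], [566, -518, 0, 0], [566, -518, 0, 0], [566, -518, 0, 0], [566, -518, 0, 0], [566, -518, 0, 0], [566, -518, 0, 0], [566, -518, 0, 0], [566, -518, 0, 0], [566, -518, 0, 0], [566, -518, 100, 0], [566, -518, 120, 0], [566, -518, 120, 0]], grip=0, grip_force=40)

```text
time_s: 2.8
position: [0.532, 0.1878, 0.1074]
tool_rot: [[0.923, 0.386, -0.006], [0.386, -0.923, -0.001], [-0.006, -0.001, -1.0]]
ft_force: [0.7, 0.1, 0.4]
grip_width: 0.0851
```

```bash
python3 - <<'E'
from h import *
np.set_printoptions(precision=4,suppress=True)
ims={}
for n in("side","top"):
    im=env.get_image(n); ims[n]=im; p=proj(n,[.534,.19,.06]).astype(int);k=50
    cv2.imwrite(f"pics/a_{n}.png",cv2.resize(im[p[0]-k:p[0]+k,p[1]-k:p[1]+k,::-1],(400,400),interpolation=cv2.INTER_CUBIC))
cv2.imwrite("pics/a.png",np.hstack([cv2.imread(f"pics/a_{n}.png") for n in("side","top")]))
o=env.observe();print(o['position'],o['ft_force'],o['tool_rot'],o['time_s'])
E
```

```text
[0.5327 0.188  0.1088] [-0.1337 -0.3169  0.5761] [[ 0.9227  0.3855 -0.0061]
 [ 0.3855 -0.9227 -0.001 ]
 [-0.006  -0.0014 -1.    ]] 2.9
```

View pics/a.png

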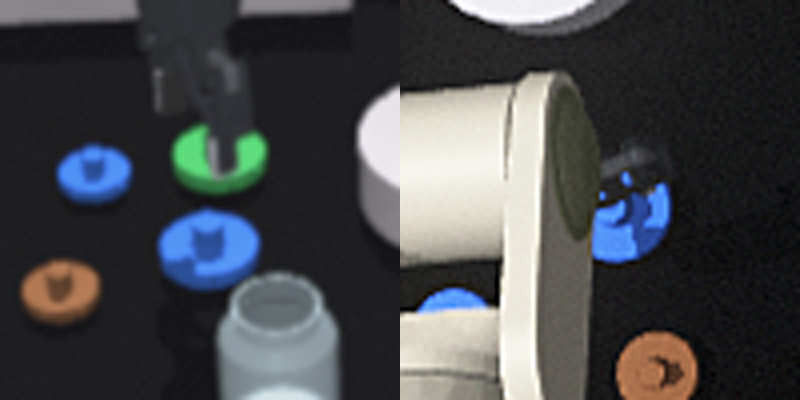

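Request:
move_arm(moves=[[2, -1, 20, 0], [2, -1, 40, 0], [2, -1, 55, 0], [2, -1, 65, 0], [2, -1, 72, 0], [2, -1, 76, 0], [2, -1, 76, 0], [2, -1, 76, 0]])

```text
time_s: 3.7
position: [0.5362, 0.191, 0.0359]
tool_rot: [[0.922, 0.386, 0.001], [0.386, -0.922, 0.0], [0.001, 0.0, -1.0]]
ft_force: [-0.9, -0.5, 0.5]
grip_width: 0.085
```

Request:
move_arm(moves=[[-2, 0, 4, 0], [-2, 0, 8, 0], [-2, 0, 8, 0], [-2, 0, 8, 0]])

```text
time_s: 4.1
position: [0.534, 0.1902, 0.0272]
tool_rot: [[0.922, 0.387, -0.0], [0.387, -0.922, -0.0], [-0.0, -0.0, -1.0]]
ft_force: [-0.3, -0.2, 0.7]
grip_width: 0.0855
```

```bash
python3 - <<'E'
from h import *
np.set_printoptions(precision=4,suppress=True)
im=env.get_image("side"); p=proj("side",[.534,.19,.04]).astype(int);k=35
cv2.imwrite(f"pics/b_side.png",cv2.resize(im[p[0]-k:p[0]+k,p[1]-k:p[1]+k,::-1],(560,560),interpolation=cv2.INTER_CUBIC))
o=env.observe();print(o['position'],o['ft_force'],o['tool_rot'],o['time_s'])
E
```

```text
[0.5341 0.1902 0.0273] [-0.4035  0.0412 -0.0611] [[ 0.9223  0.3865  0.0001]
 [ 0.3865 -0.9223 -0.    ]
 [ 0.      0.     -1.    ]] 4.15
```

View pics/b_side.png

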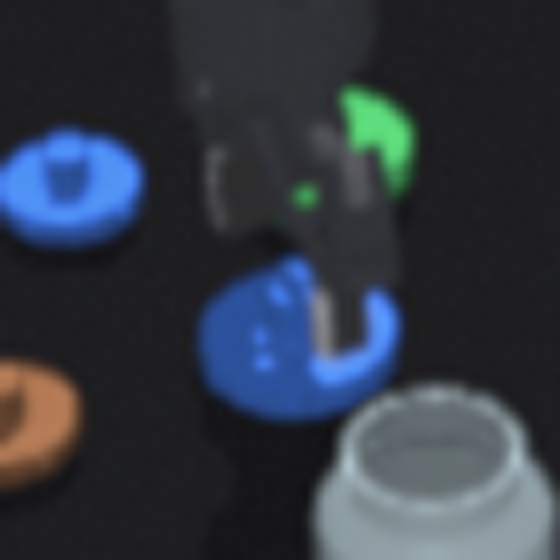

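The fingers straddle the knob. I'll close them.

Request:
move_arm(moves=[[0, 0, 0, 0], [0, 0, 0, 0], [0, 0, 0, 0], [0, 0, 0, 0], [0, 0, 0, 0], [0, 0, 0, 0], [0, 0, 0, 0], [0, 0, 0, 0]], grip=1, grip_force=40)

```text
time_s: 4.95
position: [0.5342, 0.1902, 0.0276]
tool_rot: [[0.922, 0.386, 0.001], [0.386, -0.922, 0.0], [0.001, 0.0, -1.0]]
ft_force: [0.2, 0.6, 3.7]
grip_width: 0.0247
```

Request:
move_arm(moves=[[0, 0, -5, 0], [0, 0, -15, 0], [0, 0, -35, 0], [0, 0, -60, 0], [0, 0, -90, 0], [0, 0, -115, 0], [0, 0, -130, 0], [-2, 10, -138, 0], [-5, 28, -140, 0], [-9, 53, -140, 0], [-13, 78, -140, 0], [-18, 103, -140, 0], [-22, 128, -140, 0], [-26, 153, -140, 0], [-30, 175, -140, 0], [-32, 186, -140, 0], [-33, 191, -140, 0], [-33, 192, -140, 0], [-33, 192, -140, 0], [-33, 192, -140, 0]])

```text
time_s: 6.95
position: [0.5776, 0.0011, 0.1674]
tool_rot: [[0.922, 0.387, -0.0], [0.387, -0.922, 0.0], [-0.0, -0.0, -1.0]]
ft_force: [-0.3, -0.1, -2.3]
grip_width: 0.025
```

```bash
python3 - <<'E'
from h import *
np.set_printoptions(precision=4,suppress=True)
for n in("side","top"):
    im=env.get_image(n); p=proj(n,[.578,.0,.15]).astype(int);k=50
    cv2.imwrite(f"pics/c_{n}_full.png",im[:,:,::-1])
    cv2.imwrite(f"pics/c_{n}.png",cv2.resize(im[p[0]-k:p[0]+k,p[1]-k:p[1]+k,::-1],(400,400),interpolation=cv2.INTER_CUBIC))
cv2.imwrite("pics/c.png",np.hstack([cv2.imread(f"pics/c_{n}.png") for n in("side","top")]))
o=env.observe();print(o['position'],o['ft_force'],o['tool_rot'],o['time_s'],o['grip_width'])
E
```

```text
[0.5776 0.001  0.1674] [-0.4836  0.203  -0.3389] [[ 0.9219  0.3874 -0.    ]
 [ 0.3874 -0.9219  0.0001]
 [ 0.     -0.0001 -1.    ]] 7.05 0.024376460163963238
```

View pics/c.png

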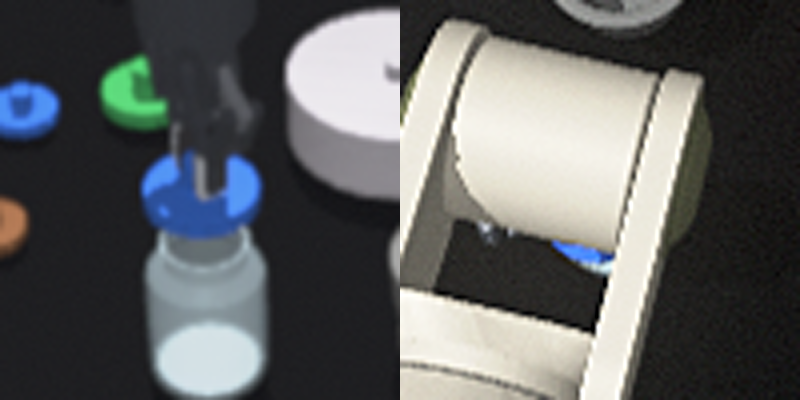

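The lid hangs level in the gripper above the mouth. I'll measure its offset from the jar in the same side image.

```bash
cat >> h.py <<'E'
def fithull(im,cam,xyz,free=(0,1),box=30,name=None,B=.004):
    r,cc=proj(cam,[xyz[0],xyz[1],xyz[2]+.014]).astype(int); bx=(r-box,r+box,cc-box,cc+box)
    b=(blue(im)[r-box:r+box,cc-box:cc+box]); b=cv2.resize(b,None,fx=S,fy=S,interpolation=cv2.INTER_LINEAR)
    m=(b>50).astype(np.uint8); n,l,st,ce=cv2.connectedComponentsWithStats(m)
    d=np.hypot(ce[1:,0]-box*S,ce[1:,1]-box*S); m=np.zeros_like(m)
    for i in range(1,n):
        if st[i,4]>40 and d[i-1]<12*S: m[l==i]=1
    h=cv2.convexHull(cv2.findNonZero(m)); t=np.zeros_like(m); cv2.fillConvexPoly(t,h,255); t=cv2.resize(t,(2*box,2*box),interpolation=cv2.INTER_AREA)/255.
    def model(p): 
        c=p[:2]; return hullmask(cam,[np.r_[circ(c,.0385,p[2]+.024),circ(c,.0385,p[2]+B)]],bx)
    # ignore back (top) rows near knob/gripper
    w=np.ones_like(t); w[:box-6,box-9:box+9]=0
    def cost(v):
        p=np.array(xyz,float);p[list(free)]+=np.array(v)/1000; return (w*(model(p)-t)**2).sum()
    k=len(free);s=minimize(cost,np.zeros(k),method='Nelder-Mead',options=dict(initial_simplex=np.r_[[np.zeros(k)],4*np.eye(k)],xatol=.02))
    p=np.array(xyz,float);p[list(free)]+=s.x/1000
    if name: cv2.imwrite(name,cv2.resize((np.hstack([t,model(p),abs(model(p)-t)])*255).astype(np.uint8),None,fx=4,fy=4))
    return p,s.fun
E
python3 - <<'E'
from h import *
np.set_printoptions(precision=4,suppress=True)
a=cv2.imread("pics/side0.png")[:,:,::-1];b=cv2.imread("pics/c_side_full.png")[:,:,::-1]
for B in(0,.003,.006):
    print(B,fithull(a,"side",[.534,.19,0],B=B),fithull(b,"side",[.578,0,.140],B=B,name="pics/fh.png"),fitjar(["side"],{"side":b},[.578,0]))
print(fithull(b,"side",[.578,0,.140],B=.003,free=(0,1,2)))
E
```

```text
0 (array([0.5359, 0.197 , 0.    ]), np.float64(7.0262206843521735)) (array([0.5782, 0.0112, 0.14  ]), np.float64(15.887504805843905)) (array([ 0.5784, -0.0022]), np.float64(115.60440322098339))
0.003 (array([0.5359, 0.1935, 0.    ]), np.float64(5.808658208381392)) (array([0.578 , 0.0079, 0.14  ]), np.float64(8.698515955401769)) (array([ 0.5784, -0.0022]), np.float64(115.60440322098339))
0.006 (array([0.5358, 0.1908, 0.    ]), np.float64(7.2294655901576315)) (array([0.5778, 0.0051, 0.14  ]), np.float64(6.836847366397539)) (array([ 0.5784, -0.0022]), np.float64(115.60440322098339))
(array([0.5776, 0.0041, 0.143 ]), np.float64(9.103575547866205))[ WARN:0@1.453] global loadsave.cpp:1063 imwrite_ Unsupported depth image for selected encoder is fallbacked to CV_8U.
```

View pics/fh.png

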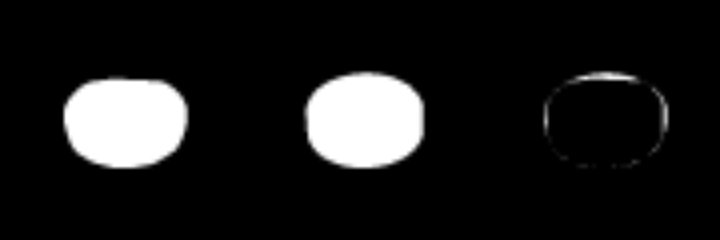

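```bash
cat >> h.py <<'E'
def overlay(im,cam,lid,jar,name,k=30,s=13,B=.006):
    r,cc=proj(cam,[jar[0],jar[1],.14]).astype(int)
    o=cv2.resize(np.ascontiguousarray(im[r-k:r+k,cc-k:cc+k,::-1]),None,fx=s,fy=s,interpolation=cv2.INTER_CUBIC)
    def d(c,rad,z,col):
        q=np.array([proj(cam,P) for P in circ(c,rad,z)]); q=np.c_[(q[:,1]-cc+k+.5)*s,(q[:,0]-r+k+.5)*s]; cv2.polylines(o,[q.astype(np.int32)],True,col,1)
    d(jar,.0315,.1165,(0,0,255)); d(jar,.0265,.1165,(0,0,255))
    d(lid,.0385,lid[2]+.024,(0,255,0)); d(lid,.0385,lid[2]+B,(0,255,255)); d(lid,.018,lid[2],(255,0,255))
    return cv2.resize(o,(400,400))
E
python3 - <<'E'
from h import *
a=cv2.imread("pics/c_side_full.png")[:,:,::-1];b=cv2.imread("pics/c_top_full.png")[:,:,::-1]
L=[.5776,.001,.140]
cv2.imwrite("pics/ov.png",np.hstack([overlay(a,"side",L,[.5785,.0003],""),overlay(b,"top",L,[.5778,-.0004],"")]))
a0=cv2.imread("pics/side0.png")[:,:,::-1];b0=cv2.imread("pics/top0.png")[:,:,::-1]
import h
def ov0(im,c,L,k=20,s=20):
    r,cc=proj(c,[L[0],L[1],.02]).astype(int); o=cv2.resize(np.ascontiguousarray(im[r-k:r+k,cc-k:cc+k,::-1]),None,fx=s,fy=s,interpolation=cv2.INTER_CUBIC)
    for rad,z,col in((.0385,.024,(0,255,0)),(.0385,.006,(0,255,255)),(.013,.046,(255,255,255)),(.013,.024,(255,255,255))):
        q=np.array([proj(c,P) for P in circ(L,rad,z)]); q=np.c_[(q[:,1]-cc+k+.5)*s,(q[:,0]-r+k+.5)*s]; cv2.polylines(o,[q.astype(np.int32)],True,col,1)
    return cv2.resize(o,(400,400))
L0=[.5342,.1902]
cv2.imwrite("pics/ov0.png",np.hstack([ov0(a0,"side",L0),ov0(b0,"top",L0)]))
E
```

```text
(no output)
```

View pics/ov.png

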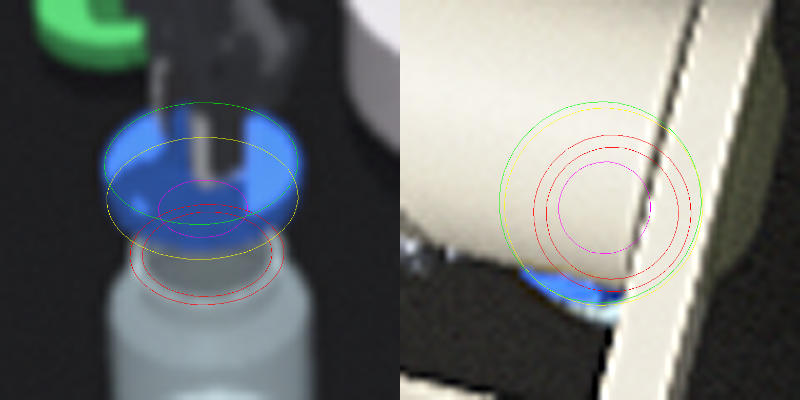

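View pics/ov0.png

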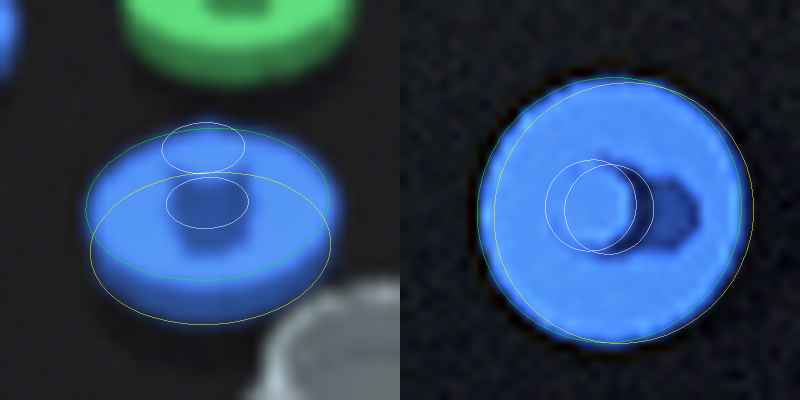

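```bash
python3 - <<'E'
from h import *
a=cv2.imread("pics/c_side_full.png")[:,:,::-1];a0=cv2.imread("pics/side0.png")[:,:,::-1]
r,c=proj("side",[.578,0,.14]).astype(int);print(r,c)
for dc in(-12,-8,-2,0,8): print(c+dc,[(r+i,*map(int,a[r+i,c+dc])) for i in range(2,14)])
L=[.534,.19]; r,c=proj("side",[*L,.01]).astype(int);print(r,c)
for dc in(-8,0): print(c+dc,[(r+i,*map(int,a0[r+i,c+dc])) for i in range(0,14)])
for z in (.003,.006,.009,.012): print(z,[max(proj("side",p)[0] for p in circ(q[:2],.0385,q[2]+z)) for q in([.534,.19,0],[.578,.001,.14])])
print([max(proj("side",p)[0] for p in circ([.534,.19],.018,0))], min(proj("side",p)[0] for p in circ([.578,.0],.0315,.1165)))
cv2.imwrite("pics/z.png",cv2.resize(a[135:195,205:275,::-1],(770,600*11//10*10//11),interpolation=cv2.INTER_CUBIC))
E
```

```text
159 238
226 [(np.int64(161), 40, 70, 133), (np.int64(162), 38, 64, 118), (np.int64(163), 33, 47, 79), (np.int64(164), 29, 32, 41), (np.int64(165), 30, 31, 33), (np.int64(166), 34, 35, 38), (np.int64(167), 37, 39, 41), (np.int64(168), 45, 48, 51), (np.int64(169), 71, 78, 82), (np.int64(170), 103, 113, 119), (np.int64(171), 128, 141, 148), (np.int64(172), 137, 152, 160)]
230 [(np.int64(161), 47, 84, 163), (np.int64(162), 42, 77, 149), (np.int64(163), 45, 80, 152), (np.int64(164), 57, 87, 149), (np.int64(165), 81, 101, 138), (np.int64(166), 98, 111, 122), (np.int64(167), 102, 113, 117), (np.int64(168), 102, 113, 117), (np.int64(169), 113, 124, 129), (np.int64(170), 133, 145, 150), (np.int64(171), 151, 165, 172), (np.int64(172), 143, 158, 164)]
236 [(np.int64(161), 43, 81, 156), (np.int64(162), 44, 81, 157), (np.int64(163), 44, 81, 156), (np.int64(164), 43, 82, 157), (np.int64(165), 48, 83, 156), (np.int64(166), 70, 92, 146), (np.int64(167), 96, 106, 123), (np.int64(168), 101, 109, 114), (np.int64(169), 100, 110, 113), (np.int64(170), 100, 110, 114), (np.int64(171), 100, 110, 114), (np.i
[... 1262 characters left out ...]
, 85, 163), (np.int64(156), 61, 110, 212), (np.int64(157), 82, 145, 244), (np.int64(158), 84, 147, 245), (np.int64(159), 70, 125, 230), (np.int64(160), 50, 91, 175), (np.int64(161), 44, 81, 154), (np.int64(162), 41, 73, 138), (np.int64(163), 31, 47, 83), (np.int64(164), 24, 25, 35), (np.int64(165), 22, 21, 24), (np.int64(166), 22, 22, 25), (np.int64(167), 21, 21, 24)]
0.003 [np.float64(163.7434523714369), np.float64(168.28705371403262)]
0.006 [np.float64(163.01322828275562), np.float64(167.42071409274897)]
0.009 [np.float64(162.2808335729642), np.float64(166.5512898312824)]
0.012 [np.float64(161.54625854926587), np.float64(165.6787644257567)]
[np.float64(160.2886824565942)] 159.2331295764222
```

View pics/z.png

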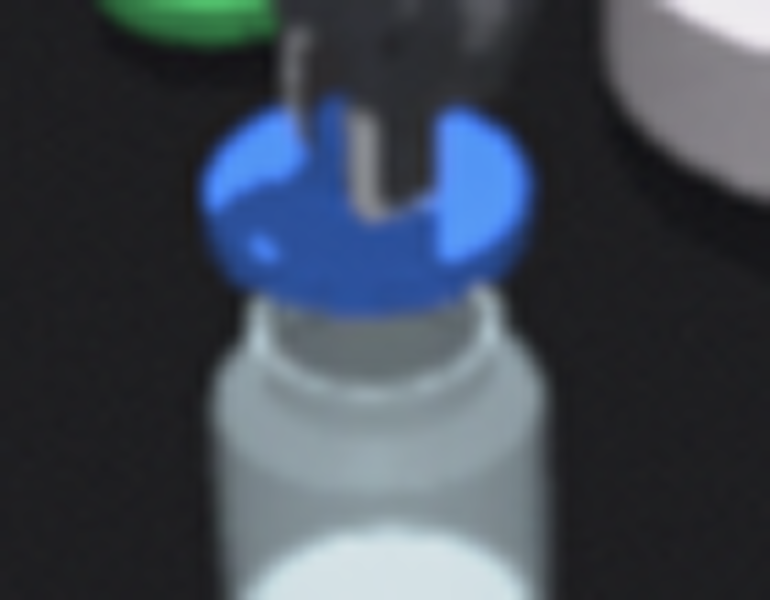

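The lid looks centred to about 1–3 mm: slightly toward +y, or slightly higher in the grip than assumed. The plug tapers, so I'll correct by 2 mm and go down gently while watching the forces.

Request:
move_arm(moves=[[0, 2, 5, 0], [0, 2, 11, 0], [0, 2, 17, 0], [0, 2, 20, 0], [0, 2, 22, 0], [0, 2, 22, 0], [0, 2, 22, 0]])

```text
time_s: 7.75
position: [0.5786, -0.0015, 0.1455]
tool_rot: [[0.922, 0.386, 0.0], [0.386, -0.922, -0.0], [0.0, 0.0, -1.0]]
ft_force: [0.1, 0.1, -1.0]
grip_width: 0.0241
```

```bash
python3 - <<'E'
from h import *
np.set_printoptions(precision=4,suppress=True)
im=env.get_image("side");cv2.imwrite("pics/d_full.png",im[:,:,::-1])
cv2.imwrite("pics/d.png",cv2.resize(im[135:195,205:275,::-1],(770,660),interpolation=cv2.INTER_CUBIC)[:600])
o=env.observe();print(o['position'],o['ft_force'],o['wrist_torque'],o['time_s'],o['grip_width'])
E
```

```text
[ 0.5787 -0.0015  0.1455] [ 0.2733  0.4389 -0.8476] [0.0418 0.0116 0.0494] 7.8 0.024093795028220292
```

View pics/d.png

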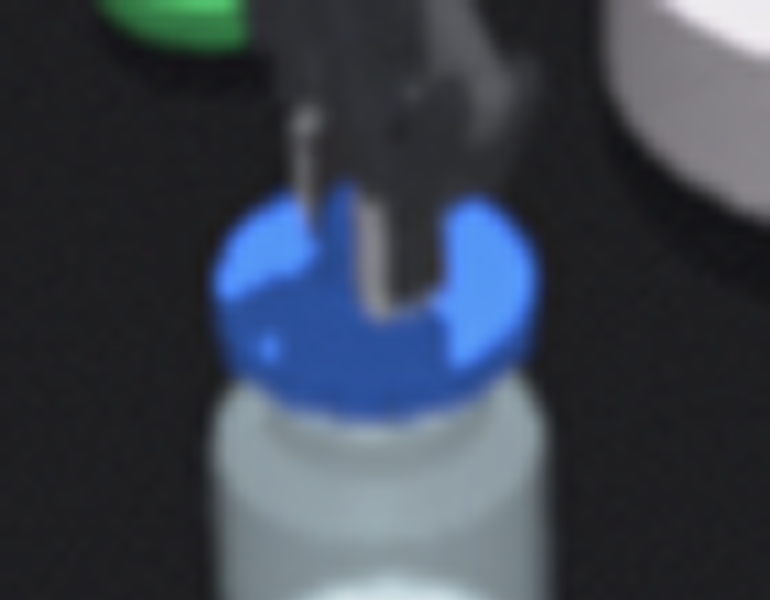

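Centred, with no contact force yet. I'll continue down slowly.

Request:
move_arm(moves=[[0, 0, 1.5, 0], [0, 0, 3, 0], [0, 0, 4, 0], [0, 0, 5, 0], [0, 0, 6, 0], [0, 0, 6, 0], [0, 0, 6, 0]])

```text
time_s: 8.5
position: [0.5785, -0.0015, 0.1393]
tool_rot: [[0.922, 0.386, 0.0], [0.386, -0.922, -0.0], [0.0, 0.0, -1.0]]
ft_force: [-0.0, -0.5, -0.7]
grip_width: 0.0246
```

Request:
move_arm(moves=[[0, 0, 1, 0], [0, 0, 2, 0], [0, 0, 2, 0], [0, 0, 2, 0]])

```text
time_s: 8.9
position: [0.5785, -0.0016, 0.1373]
tool_rot: [[0.922, 0.386, -0.0], [0.386, -0.922, -0.0], [-0.0, 0.0, -1.0]]
ft_force: [0.2, -0.7, -0.2]
grip_width: 0.0247
```

```bash
python3 - <<'E'
from h import *
np.set_printoptions(precision=4,suppress=True)
im=env.get_image("side");cv2.imwrite("pics/e_full.png",im[:,:,::-1])
cv2.imwrite("pics/e.png",cv2.resize(im[135:195,205:275,::-1],(770,660),interpolation=cv2.INTER_CUBIC)[:600])
o=env.observe();print(o['position'],o['ft_force'],o['wrist_torque'],o['time_s'],o['grip_width'])
E
```

```text
[ 0.5785 -0.0016  0.1373] [-0.3541 -1.1291 -1.6356] [-0.1676  0.0552  0.0348] 8.95 0.024591011713544424
```

View pics/e.png

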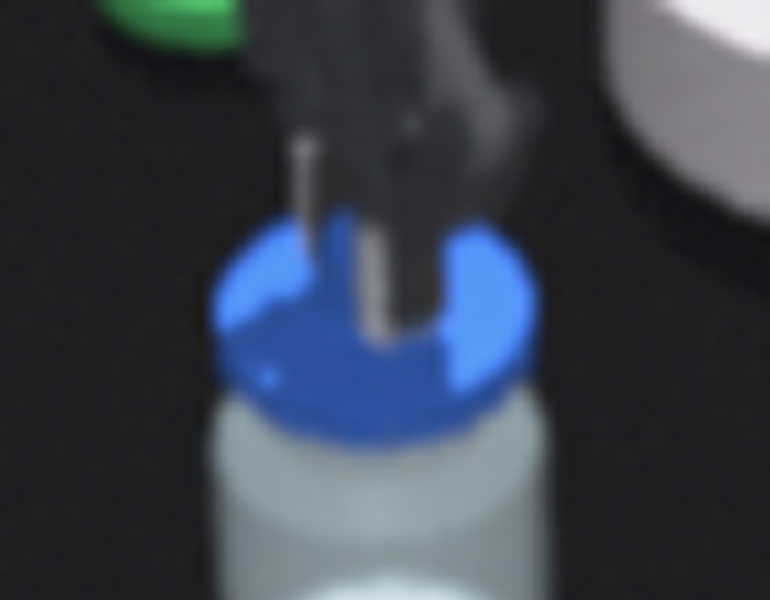

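Request:
move_arm(moves=[[-0.3, 0.6, 0, 0], [-0.3, 0.6, 0.5, 0], [-0.3, 0.6, 1, 0], [-0.3, 0.6, 1, 0], [-0.3, 0.6, 1, 0]])

```text
time_s: 9.45
position: [0.5785, -0.0022, 0.1364]
tool_rot: [[0.922, 0.386, 0.0], [0.386, -0.922, -0.0], [0.0, 0.0, -1.0]]
ft_force: [-0.6, -0.2, -0.9]
grip_width: 0.0244
```

Request:
move_arm(moves=[[0, 0, 0.5, 0], [0, 0, 1, 0], [0, 0, 1, 0], [0, 0, 1, 0]])

```text
time_s: 9.85
position: [0.5787, -0.0023, 0.1356]
tool_rot: [[0.922, 0.386, 0.001], [0.386, -0.922, -0.0], [0.0, 0.001, -1.0]]
ft_force: [0.3, -1.1, 2.4]
grip_width: 0.0249
```

Tongue contact at about 3 N, at the expected height (seat ≈ 8 mm above the rim). I'll ease off 0.6 mm and release.

Request:
move_arm(moves=[[0, 0, -0.6, 0], [0, 0, -0.6, 0], [0, 0, -0.6, 0]])

```text
time_s: 10.15
position: [0.5785, -0.0022, 0.1359]
tool_rot: [[0.922, 0.386, -0.0], [0.386, -0.922, 0.0], [-0.0, -0.0, -1.0]]
ft_force: [-0.0, -1.6, 1.2]
grip_width: 0.0249
```

Request:
move_arm(moves=[[0, 0, 0, 0], [0, 0, 0, 0], [0, 0, 0, 0], [0, 0, 0, 0], [0, 0, 0, 0], [0, 0, 0, 0], [0, 0, 0, 0], [0, 0, 0, 0]], grip=0)

```text
time_s: 10.95
position: [0.5785, -0.0022, 0.1359]
tool_rot: [[0.922, 0.386, -0.0], [0.386, -0.922, 0.0], [0.0, -0.0, -1.0]]
ft_force: [-0.4, -0.3, 0.6]
grip_width: 0.0854
```

```bash
python3 - <<'E'
from h import *
np.set_printoptions(precision=4,suppress=True)
im=env.get_image("side");cv2.imwrite("pics/f_full.png",im[:,:,::-1])
cv2.imwrite("pics/f.png",cv2.resize(im[135:195,205:275,::-1],(770,660),interpolation=cv2.INTER_CUBIC)[:600])
o=env.observe();print(o['position'],o['ft_force'],o['wrist_torque'],o['time_s'],o['grip_width'])
E
```

```text
[ 0.5785 -0.0022  0.1359] [ 0.2462 -0.3679 -0.7222] [0.0004 0.0485 0.0022] 11.0 0.08550300879945558
```

View pics/f.png

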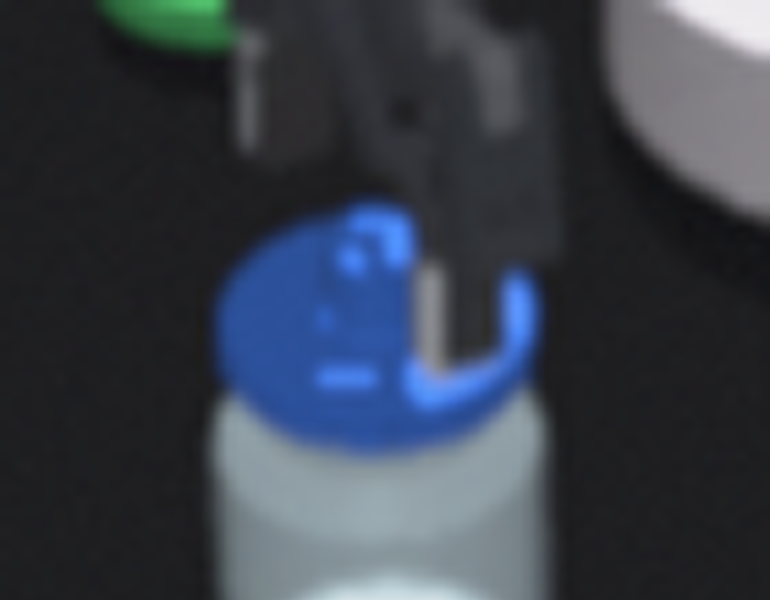

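Released and level. I'll lift clear, close the gripper and check.

Request:
move_arm(moves=[[0, 0, -4, 0], [0, 0, -12, 0], [0, 0, -25, 0], [0, 0, -40, 0], [0, 0, -55, 0], [0, 0, -60, 0], [0, 0, -60, 0]])

```text
time_s: 11.7
position: [0.5787, -0.0022, 0.1968]
tool_rot: [[0.922, 0.386, 0.002], [0.386, -0.922, -0.0], [0.001, 0.001, -1.0]]
ft_force: [-0.3, 0.4, 0.1]
grip_width: 0.0852
```

Request:
move_arm(moves=[[0, 0, 0, 0], [0, 0, 0, 0], [0, 0, 0, 0], [0, 0, 0, 0], [0, 0, 0, 0], [0, 0, 0, 0], [0, 0, 0, 0], [0, 0, 0, 0]], grip=1)

```text
time_s: 12.5
position: [0.5785, -0.0022, 0.1959]
tool_rot: [[0.922, 0.386, -0.0], [0.386, -0.922, 0.0], [-0.0, -0.0, -1.0]]
ft_force: [0.8, -0.2, -0.3]
grip_width: 0.0001
```

```bash
python3 - <<'E'
from h import *
np.set_printoptions(precision=4,suppress=True)
im=env.get_image("side");cv2.imwrite("pics/g_full.png",im[:,:,::-1])
t=env.get_image("top");cv2.imwrite("pics/g_top.png",t[:,:,::-1])
L=[.5785,0,.108]
cv2.imwrite("pics/g.png",np.hstack([overlay(im,"side",L,[.5785,.0003],""),overlay(t,"top",L,[.5778,-.0004],"")]))
o=env.observe();print(o['position'],o['ft_force'],o['wrist_torque'],o['time_s'],o['grip_width'])
for B in(.006,): print(fithull(im,"side",L,B=B,name="pics/fh2.png"))
E
```

```text
[ 0.5785 -0.0022  0.1959] [0.1543 0.6216 0.0256] [ 0.0173 -0.0538  0.0027] 12.6 -4.937365118814057e-05
(array([0.5791, 0.0021, 0.108 ]), np.float64(7.121245674740485))
```

View pics/g.png

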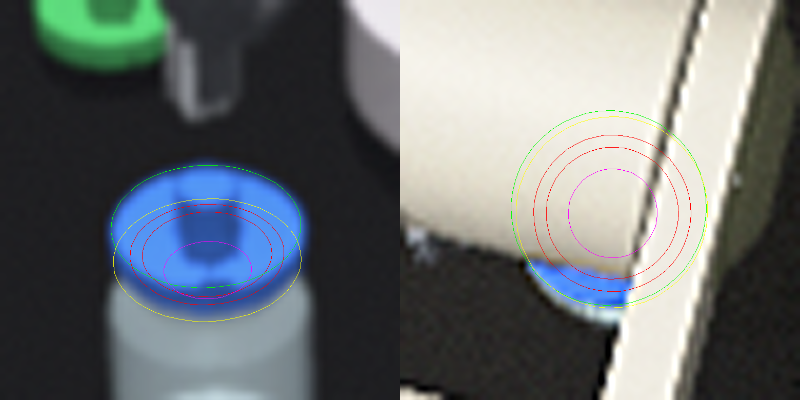

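The cap top edge matches the model at loose height (seat about 8 mm above the rim), level and centred. Next I'll bring the closed fingertips down to just above the knob.

Request:
move_arm(moves=[[0, -0.5, 8, 0], [0, -1, 18, 0], [0, -1, 28, 0], [0, -1, 34, 0], [0, -1, 38, 0], [0, -1, 38, 0], [0, -1, 38, 0]])

```text
time_s: 13.3
position: [0.5783, -0.0013, 0.1581]
tool_rot: [[0.922, 0.386, 0.0], [0.386, -0.922, -0.0], [0.0, 0.0, -1.0]]
ft_force: [0.0, -0.7, 0.4]
grip_width: -0.0001
```

Request:
move_arm(moves=[[0, 0, 1, 0], [0, 0, 2, 0], [0, 0, 3, 0], [0, 0, 3, 0]])

```text
time_s: 13.7
position: [0.578, -0.0012, 0.1548]
tool_rot: [[0.922, 0.386, -0.0], [0.386, -0.922, 0.0], [-0.0, -0.0, -1.0]]
ft_force: [-0.2, -0.2, -1.0]
grip_width: 0.0004
```

Request:
move_arm(moves=[[0, 0, 0.5, 0], [0, 0, 1, 0], [0, 0, 1, 0], [0, 0, 1, 0]])

```text
time_s: 14.1
position: [0.5782, -0.0013, 0.1541]
tool_rot: [[0.922, 0.386, 0.001], [0.386, -0.922, -0.0], [0.0, 0.0, -1.0]]
ft_force: [0.2, -0.5, 2.1]
grip_width: 0.0002
```

Request:
move_arm(moves=[[0, 0, 0.5, 0], [0, 0, 1, 0], [0, 0, 1, 0], [0, 0, 1, 0]])

```text
time_s: 14.5
position: [0.5786, -0.0013, 0.1536]
tool_rot: [[0.922, 0.387, 0.002], [0.387, -0.922, -0.0], [0.002, 0.001, -1.0]]
ft_force: [1.0, 1.3, 6.3]
grip_width: 0.0002
```

Contact at 0.154, as expected. I'll keep pressing in small steps.

Request:
move_arm(moves=[[0, 0, 0.5, 0], [0, 0, 1, 0], [0, 0, 1, 0]])

```text
time_s: 14.8
position: [0.5789, -0.0012, 0.1531]
tool_rot: [[0.922, 0.387, 0.003], [0.387, -0.922, -0.0], [0.003, 0.001, -1.0]]
ft_force: [2.0, 1.3, 8.3]
grip_width: -0.0002
```

Request:
move_arm(moves=[[0, 0, 0.5, 0], [0, 0, 1, 0], [0, 0, 1, 0]])

```text
time_s: 15.1
position: [0.5792, -0.0012, 0.1523]
tool_rot: [[0.922, 0.386, 0.004], [0.387, -0.922, -0.0], [0.004, 0.002, -1.0]]
ft_force: [1.4, 0.9, 8.8]
grip_width: 0.0001
```

Request:
move_arm(moves=[[-0.3, 0, 0.5, 0], [-0.3, 0, 1, 0], [-0.3, 0, 1, 0]])

```text
time_s: 15.4
position: [0.5783, -0.0013, 0.1505]
tool_rot: [[0.922, 0.387, 0.002], [0.387, -0.922, -0.0], [0.002, 0.001, -1.0]]
ft_force: [1.2, 0.4, 2.5]
grip_width: -0.0002
```

Request:
move_arm(moves=[[0, 0, 0.5, 0], [0, 0, 1, 0], [0, 0, 1, 0]])

```text
time_s: 15.7
position: [0.5774, -0.0016, 0.1486]
tool_rot: [[0.922, 0.386, -0.001], [0.386, -0.922, -0.0], [-0.001, -0.0, -1.0]]
ft_force: [-0.0, -0.4, 0.4]
grip_width: -0.0001
```

The force peaked at about 9 N and has dropped, so the tongues are over the rim. I'll follow down to the home stop (knob top ≈ 0.146).

Request:
move_arm(moves=[[0, 0, 0.5, 0], [0, 0, 1, 0], [0, 0, 1.5, 0], [0, 0, 1.5, 0]])

```text
time_s: 16.1
position: [0.5777, -0.0013, 0.1471]
tool_rot: [[0.922, 0.386, -0.001], [0.386, -0.922, 0.0], [-0.0, -0.0, -1.0]]
ft_force: [-0.0, 0.2, 0.1]
grip_width: -0.0001
```

Request:
move_arm(moves=[[0, 0, 0.5, 0], [0, 0, 1, 0], [0, 0, 1, 0]])

```text
time_s: 16.4
position: [0.5778, -0.0014, 0.1463]
tool_rot: [[0.922, 0.386, -0.0], [0.386, -0.922, 0.0], [-0.0, -0.0, -1.0]]
ft_force: [0.1, 0.7, 0.3]
grip_width: -0.0
```

Request:
move_arm(moves=[[0, 0, 0.5, 0], [0, 0, 1, 0], [0, 0, 1, 0]])

```text
time_s: 16.7
position: [0.5779, -0.0014, 0.146]
tool_rot: [[0.922, 0.387, 0.001], [0.387, -0.922, -0.0], [0.001, 0.0, -1.0]]
ft_force: [-1.5, 1.0, 4.4]
grip_width: 0.0003
```

Request:
move_arm(moves=[[0, 0, 0.5, 0], [0, 0, 1, 0], [0, 0, 1, 0]])

```text
time_s: 17.0
position: [0.5781, -0.0014, 0.146]
tool_rot: [[0.922, 0.387, 0.002], [0.387, -0.922, -0.0], [0.002, 0.001, -1.0]]
ft_force: [-3.4, -0.2, 11.6]
grip_width: -0.0
```

Hard stop at 0.146: the lid is home. I'll press to about 16–18 N and relieve the side load a little.

Request:
move_arm(moves=[[-0.2, -0.1, 0.3, 0], [-0.4, -0.2, 0.7, 0], [-0.4, -0.2, 0.7, 0], [-0.4, -0.2, 0.7, 0], [-0.4, -0.2, 0.7, 0]])

```text
time_s: 17.5
position: [0.578, -0.0014, 0.146]
tool_rot: [[0.922, 0.387, 0.003], [0.387, -0.922, -0.001], [0.003, 0.002, -1.0]]
ft_force: [-4.1, 0.4, 15.2]
grip_width: 0.0002
```

```bash
python3 - <<'E'
from h import *
np.set_printoptions(precision=4,suppress=True)
im=env.get_image("side");cv2.imwrite("pics/h_full.png",im[:,:,::-1])
L=[.5785,0,.100]
cv2.imwrite("pics/h.png",np.hstack([overlay(im,"side",L,[.5785,.0003],""),cv2.resize(np.ascontiguousarray(im[:,:,::-1])[100:300,150:350],(400,400))]))
o=env.observe();print(o['position'],o['ft_force'],o['wrist_torque'],o['time_s'])
E
```

```text
[ 0.578  -0.0014  0.1459] [-3.8419  0.4974 14.6407] [ 0.1413  0.7479 -0.035 ] 17.55
```

View pics/h.png

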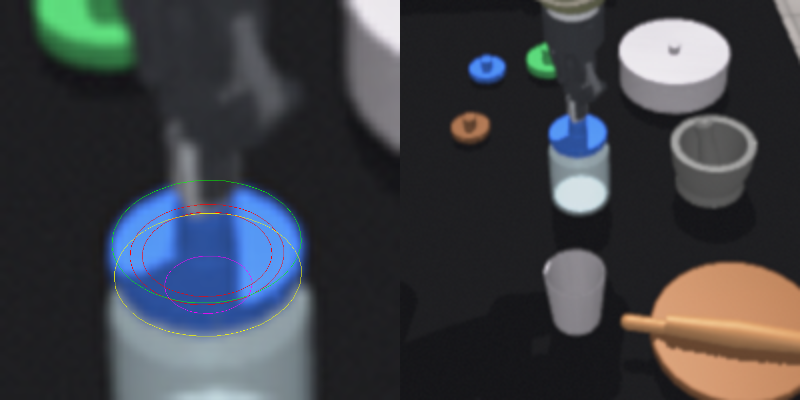

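Request:
move_arm(moves=[[-0.2, -0.1, 0, 0], [-0.4, -0.2, 0, 0], [-0.4, -0.2, 0, 0], [-0.4, -0.2, 0, 0], [-0.4, -0.2, 0, 0]])

```text
time_s: 18.05
position: [0.5779, -0.0014, 0.146]
tool_rot: [[0.922, 0.386, 0.004], [0.387, -0.922, -0.001], [0.004, 0.002, -1.0]]
ft_force: [-0.8, 0.9, 15.0]
grip_width: 0.0001
```

The lid is home and the push is steady at 15 N with almost no side load. I'll hand in.

```bash
python3 - <<'E'
from rig import env
o=env.observe();print(o['position'],o['ft_force'],o['time_s'])
print(env.close_job())
E
```

```text
[ 0.57789473 -0.00139729  0.1459667 ] [-0.78071343  0.869265   14.95038811] 18.05
the job is handed in; nothing more can be done
None
```

The lid is clicked home on the jar, and I handed in at about 18 s with the arm still pressing down on the knob at about 15 N. The hand-in reported no verdict.

- **Placing:** I picked the larger blue lid by its knob and set it loose on the mouth. The tongues touched with the lid's cap about 8 mm above the rim, and I then let go and backed off.
- **Closing:** I pressed the knob with the closed fingertips. The highest force I read was 8.8 N, then it dropped at the click. The fingertips stopped hard at 0.146 m, which is the height of the knob top when the lid is home.
- **Last checks:** The push held at 15 N with under 1 N of side load after a small correction. In the last side picture the lid matches the home position and looks level. The jar stands in place, and so do the tumbler, mortar, spice box and rolling board. The pot lid was outside the final crop, but the arm never went near it at working height.
- **What disagreed:** In the side camera the held lid's skirt looked 3–4 mm off, toward +y or upward, from where the arm's position put it. The heights at first contact and at the final stop agreed with the arm, so the skirt bottom in my model was probably too low. The arm hid most of the lid from the top camera, so I could not check its centring there. It rests on the side pictures and on the plug fitting into the mouth.

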